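Unlock the dial padlock of the steel box and hold it up open

ROBOT

A 6-joint arm with a two-finger parallel gripper is mounted at the origin on a cart in front of the work surface, level with it; the furniture and walls round the work are solid. World frame = base frame: x ahead of the robot, y to its left, z up, the work surface at z = 0. Lengths are in m, angles in rad, forces in N, time in s.
With the tool pointing down it reaches from about 0.3 to 0.775 m from the base axis. Payload 14.6 kg.
Tool frame: the origin (TCP) lies at the very end of the fingers, on their centre line; the grasp point (between the pads) lies 19 mm behind it; y points along the fingers, x is the direction in which the jaws open and shut, and the axes are right-handed (so a half turn about y gives the same grasp; the last joint's range is limited). The gripper opens to 94 mm and grips with 3 to 60 N. Pads are 16 mm wide; open, the fingers measure 119 mm over their backs; the gripper's body (75 mm by 177 mm) begins 78 mm behind the grasp point.
Start: joints at [1.102, 0.3, 1.521, -0, 1.321, -0.067], TCP at [0.215, 0.506, 0.205] pointing down, gripper open.
Joint ranges: [-3.03, 3.03], [-0.79, 2.21], [0.23, 2.52], [-1.04, 4.18], [0, 3.07], [-2.55, 2.55]. Speed limits (rad/s): [2.22, 2.22, 2.57, 3.14, 3.14, 3.14].

INTERFACE

Orientations are given as [roll, pitch, yaw] about the fixed x, y, z axes, in that order (R = Rz(yaw) Ry(pitch) Rx(roll)).
In Python, from station import get_obs, cams, hand_in gives the robot as it stands. The module is installed in compiled form; this text tells all that it offers.
- The arm moves only by the tool step_arm, never from a script. Its argument "plan" is a list of rows, each an object with "grip": the closure, from -1 (fully open) to 1 (shut), so that 0 is half open; "slide": the shift along the tool's x, y, z in m, a list of three; "spin": the turn about the tool's y in degrees. A call has 1 to 20 rows; each row shifts and turns the commanded pose from where the row before left it, along the tool's axes as they then stand; what a row does not reach is not made up. A row lasts 1/12 s, in which the tool goes at most 41.7 mm and 7.16 degrees, less where a joint would pass 70% of its speed; a pose out of reach is approached as far as the arm can. A call is refused whole if a number of a shift passes 0.0417 or a number of a turn 7.16, either way. A call with a gripper value outside its range is refused whole. The fingers move at their own pace and stop on an object; "force" is the grip in N (left out, the last holds). Time passes only in rows, so rows that do not move let the fingers close. It gives the time, the measured TCP pose, the force and the opening at its end, in the units of the state.
- get_obs(): the state, without advancing time (a new reading comes with each control period).
- cams.camera(name): name is "side" or "top" or "wrist"; returns the picture (420x560x3 uint8, blue, green, red); there is no depth.
- cams.calibration(name): a dict with "K" (3x3 intrinsics, pixels), "T" (4x4, takes a point from camera to world coordinates). Camera axes: x right, y up, looking along -z (the intrinsics and any distortion apply to the point x, -y, -z); pixel columns grow to the right and rows downward; lengths in m; the calibration is good to about 2 mm. A picture is of the moment at which its call begins: read the wrist's pose just before it. calibration takes no time and is no camera call; for the wrist camera it gives the pose at the moment of the call.
- hand_in(): hands the job in, once; it reports no verdict.
The state is a dict: "time_s": time; "qpos": joint angles; "joint_vel": joint speeds; "tau": joint torques, N m; "ee_pos": TCP position; "eef_rot": TCP orientation; "force": force on the tool from outside, world axes, zero at the start; "moment": the same for the moment, N m; "grip_width": finger opening in m.
Only numpy, scipy, OpenCV 4.12 (cv2) and the standard library are available. Lean on these libraries where they do the work, as an engineer would, in place of code of your own. Each camera call takes 0.05 s, during which the arm holds its last target.

TASK

The steel box is locked with a dial padlock lying in the tray on its lid: turn the dial, click by click, until its white index line points at the white mark on the shackle side and the lock gives (the shackle jumps out a little). Leaving the lock in its tray, pull the shackle straight out as far as it goes, so that its short leg leaves the staple, without tearing at the lock. Then lift the padlock off the box and finish while holding it still in the gripper, shackle open, a good hand's breadth above the lid, with the things round the box left where they are.

Things in the scene. Friction and masses are not known exactly. Their poses are not given: they have to be found in the camera images.
- lock_box: grey painted steel box, fixed, 180 x 240 mm, top face (lid) 90 mm above the worktop; origin at the centre of its underside; its x axis points from the shackle end to the lock's body (away from the robot at yaw 0), z up.
- staple (a point): Steel staple on the box top (fixed): upright loop of 5 mm bar, 15 mm wide inside, 35 mm high over the lid, its opening facing along the box's x. Point: middle of the opening, 22 mm above the lid, 9.5 mm in front (-x) of the lock's case. The short leg of the shut shackle runs through it.
- lock_center (a point): Middle of the padlock's case (loose, 0.25 to 0.45 kg in all): dark steel block 50 (x) x 52 (y) x 28 mm (z), dial up, in a steel tray on the lid (floor 8 mm, lips 14 mm above the lid, 1.5 mm play; so the case's top is 36 mm above the lid). x axis: from the shackle to the case; z: out of the dial face. The shackle comes out of the -x side.
- knob_grip (a point): On the dial's axis, half-way up its round black knob with 12 grip flutes (every 30 degrees), 30 mm across and 18 mm high (9 mm below to 9 mm above this point); under the knob a dial plate 39 mm across, 3 mm thick, on the case. Axis vertical, over the middle of the case; point 49 mm above the lid. The point turns with the dial: its -x axis is the white index line.
- dial (a joint): Dial angle, rad, growing counter-clockwise seen from above; endless. 0 (or a whole turn) = index at the white mark on the shackle side: within 0.1 rad of it the lock gives. Starts 0.9 to 2.6 rad counter-clockwise of it. 12 click stops a turn (every 0.524 rad, one at 0), about 0.08 N m to pass. Anywhere else the shackle is blocked; once it has jumped out, the dial is held.
- shackle (a joint): How far the shackle is out of the case, m: below 0.001 = shut; jumps by its own spring to 0.005 to 0.01 when the dial reaches the opening; 0.024 = fully out (stop). Slides along the case's -x axis with about 2 N of friction and stays where it is left. From 0.018 on the short leg is out of the staple and the lock can be lifted straight up.
- shackle_bow (a point): Middle of the shackle's bow (its crossbar), on the bar's centre line, 22 mm above the lid; moves with the shackle. U of 8 mm round steel bar: legs along the case's x, 34 mm apart between centres (42 mm outside, 26 mm inside); the crossbar, 18 mm straight with rounded corners, lies 55 mm from the case when shut, parallel to the case's y. 18 mm free under the bar. Short leg on the case's -y side.
- weight_500: Brass laboratory weight with a knob, 38 mm across, 62 mm high, standing; bystander. Origin at the centre of its foot.
- weight_200: Smaller brass laboratory weight, 29 mm across, 48 mm high, standing; bystander. Origin at the centre of its foot.
- spanner: open-ended spanner, 155 mm, lying; bystander.
- marker: marker pen, 135 mm, lying; bystander.
There are look-alikes about, which are no part of the job. Leave any blue look-alike of the part that bears lock_center alone.

How it is judged:
By the outcome, as a careful person would: the job done as asked, in the order asked, and still so for the second after the job is handed in, while the arm keeps its last pose, push and grip.
It also fails if it takes over 61 s, if anything falls off the work surface, if the arm or the gripper's body presses on something with over 40 N, if the wrist force passes 120 N, or if a joint passes its speed limit or range.

## Working session

There is one attempt and no reset: what is moved stays moved. The work goes in short steps, Python scripts to look and compute and a tool call to move; the robot and the scene stay as the last step left them, time stands still between calls to the robot, and variables do not carry over. Pictures are saved under pics/ and viewed, and the job is handed in when it is done.

Besides the shell and the picture viewer there is one more tool, called after "Emit:" in YAML: its name, and indented under it one key for each argument. step_arm: Moves the arm, as the interface text tells. Its arguments: {"type":"object","properties":{"plan":{"type":"array","items":{"type":"object","properties":{"grip":{"type":"number"},"slide":{"type":"array","items":{"type":"number"}},"spin":{"type":"number"}}}},"force":{"type":"number"}},"required":["plan"]}

```bash
mkdir -p pics
python3 - <<'E'
from station import get_obs,cams
import cv2,numpy as np
np.set_printoptions(precision=4,suppress=True)
o=get_obs()
for k,v in o.items(): print(k,np.round(v,4))
for n in ["side","top","wrist"]:
    c=cams.calibration(n); print(n,c)
    cv2.imwrite(f"pics/a_{n}.png",cams.camera(n))
E
```

```text
time_s 0.0
qpos [ 1.1024  0.3004  1.5216 -0.      1.3207 -0.0666]
joint_vel [ 0.0007  0.0011 -0.0012  0.0012 -0.0021  0.0002]
tau [  0.0002 -53.1798 -35.2742   0.0708   0.0243  -0.0001]
ee_pos [0.215  0.5059 0.2049]
eef_rot [-1.5707  0.0011  1.169 ]
force [-0.0498 -0.2958  0.1351]
moment [ 0.0578 -0.0379  0.0055]
grip_width 0.0938
side {'K': array([[498.834 ,   0.    , 276.3858],
       [  0.    , 498.834 , 205.3956],
       [  0.    ,   0.    ,   1.    ]]), 'T': array([[ 0.8686,  0.2441, -0.4312, -0.1493],
       [-0.4954,  0.4112, -0.7652, -1.1005],
       [-0.0094,  0.8782,  0.4781,  0.8139],
       [ 0.    ,  0.    ,  0.    ,  1.    ]])}
top {'K': array([[493.2473,   0.    , 277.7561],
       [  0.    , 493.2473, 209.2897],
       [  0.    ,   0.    ,   1.    ]]), 'T': array([[-0.0241,  0.9864, -0.1627,  0.3052],
       [-0.9997, -0.0252, -0.0046,  0.0239],
       [-0.0086,  0.1625,  0.9867,  1.3048],
       [ 0.    ,  0.    ,  0.    ,  1.    ]])}
wrist {'K': array([[365.4458,   0.    , 278.2268],
       [  0.    , 365.4458, 211.9791],
       [  0.    ,   0.    ,   1.    ]]), 'T': array([[ 0.3916, -0.8829, -0.2593,  0.1395],
       [ 0.9201,  0.3754,  0.1114,  0.5398],
       [-0.001 , -0.2822,  0.9593,  0.384 ],
       [ 0.    ,  0.    ,  0.    ,  1.    ]])}
```

View pics/a_top.png

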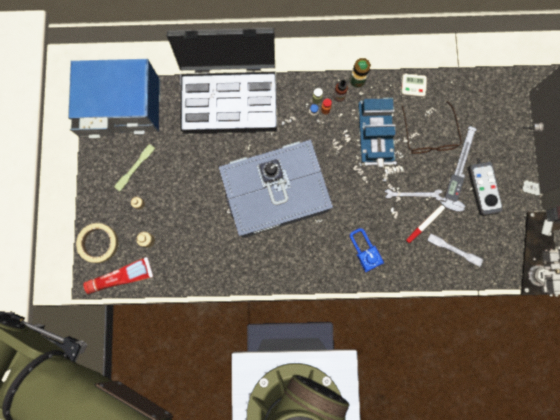

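View pics/a_side.png

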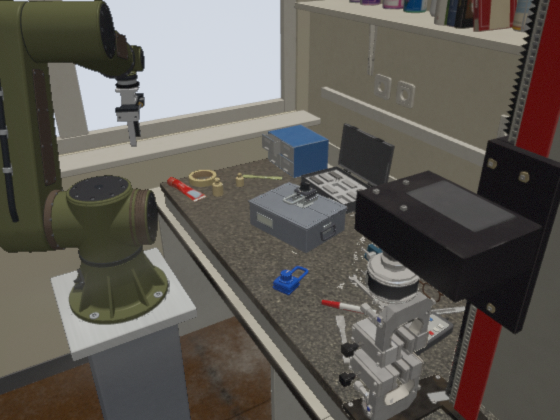

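View pics/a_wrist.png

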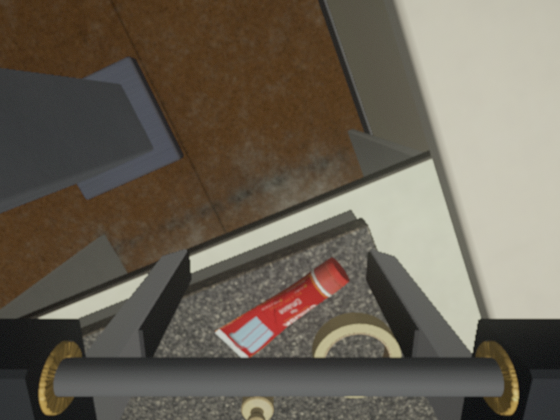

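The top view shows the candidates: a dark padlock in the tray on the grey box at about (270,172), with its shackle towards (280,195), and a blue padlock look-alike at (367,250). I choose the dark one and check it in a close crop.

```bash
cat > h.py <<'E'
from station import get_obs,cams
import cv2,numpy as np
np.set_printoptions(precision=4,suppress=True)
def ray(cal,uv):
    K,T=cal["K"],cal["T"]
    d=np.array([(uv[0]-K[0,2])/K[0,0],-(uv[1]-K[1,2])/K[1,1],-1.0])
    return T[:3,3],T[:3,:3]@d
def onplane(cal,uv,z):
    p,d=ray(cal,uv); return p+d*(z-p[2])/d[2]
def proj(cal,P):
    K,T=cal["K"],cal["T"]
    q=T[:3,:3].T@(np.asarray(P)-T[:3,3]); 
    return np.array([K[0,0]*q[0]/-q[2]+K[0,2],K[1,1]*-q[1]/-q[2]+K[1,2]])
def tri(obs):
    A=np.zeros((3,3));b=np.zeros(3)
    for cal,uv in obs:
        p,d=ray(cal,uv);d=d/np.linalg.norm(d);M=np.eye(3)-np.outer(d,d);A+=M;b+=M@p
    X=np.linalg.solve(A,b)
    return X,[proj(c,X)-np.array(uv) for c,uv in obs]
E
python3 - <<'E'
from h import *
t=cv2.imread("pics/a_top.png");s=cv2.imread("pics/a_side.png")
a=cv2.resize(t[135:240,210:340],None,fx=5,fy=5,interpolation=cv2.INTER_CUBIC)
b=cv2.resize(s[170:250,240:350],None,fx=6,fy=6,interpolation=cv2.INTER_CUBIC)
cv2.imwrite("pics/b1.png",a);cv2.imwrite("pics/b2.png",b)
c=cams.calibration("top")
for uv in [(270,172),(280,200),(219,166),(313,141),(331,210),(239,235)]: print(uv,onplane(c,uv,.09))
E
```

```text
(270, 172) [0.6015 0.0468 0.09  ]
(280, 200) [0.529  0.0234 0.09  ]
(219, 166) [0.6205 0.1758 0.09  ]
(313, 141) [ 0.6799 -0.0647  0.09  ]
(331, 210) [ 0.5003 -0.1031  0.09  ]
(239, 235) [0.4435 0.1271 0.09  ]
```

View pics/b1.png

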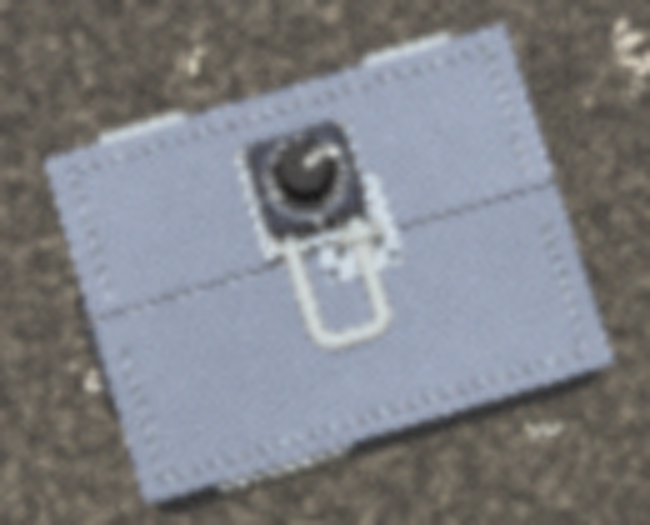

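View pics/b2.png

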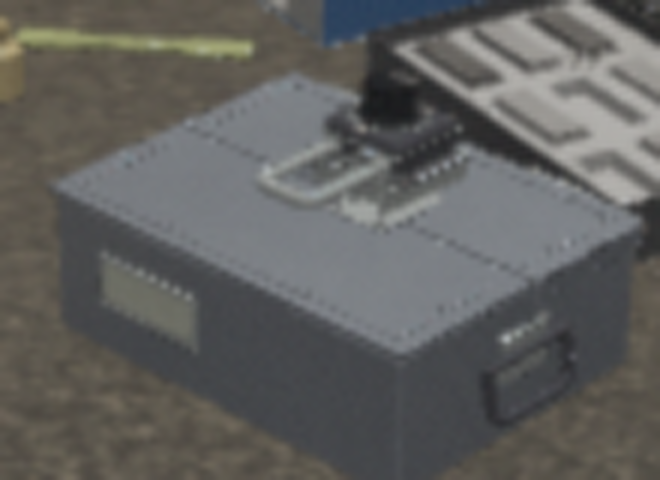

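The crop confirms the choice: the dark lock with a round black dial in its tray, with the shackle towards the robot. The box yaw is about 0.24. I'll bring the wrist camera over it.

Emit:
step_arm:
  plan:
    - {"slide": [-0.015, 0, -0.0315], "grip": -1}
    - {"slide": [-0.015, 0, -0.0315], "grip": -1}
    - {"slide": [-0.015, 0, -0.0315], "grip": -1}
    - {"slide": [-0.015, 0, -0.0315], "grip": -1}
    - {"slide": [-0.015, 0, -0.0315], "grip": -1}
    - {"slide": [-0.015, 0, -0.0315], "grip": -1}
    - {"slide": [-0.015, 0, -0.0315], "grip": -1}
    - {"slide": [-0.015, 0, -0.0315], "grip": -1}
    - {"slide": [-0.015, 0, -0.0315], "grip": -1}
    - {"slide": [-0.015, 0, -0.0315], "grip": -1}
    - {"slide": [-0.015, 0, -0.0315], "grip": -1}
    - {"slide": [-0.015, 0, -0.0315], "grip": -1}
    - {"slide": [-0.015, 0, -0.0315], "grip": -1}
    - {"slide": [-0.015, 0, -0.0315], "grip": -1}
    - {"slide": [-0.015, 0, -0.0315], "grip": -1}
    - {"slide": [-0.015, 0, -0.0315], "grip": -1}
    - {"slide": [-0.015, 0, -0.0315], "grip": -1}
    - {"slide": [-0.015, 0, -0.0315], "grip": -1}
    - {"grip": -1}

```text
schema error: expected keys grip, slide, spin
```

Run:
```python
from h import *
import pickle
o=get_obs();c=cams.calibration("wrist");im=cams.camera("wrist")
print(o["ee_pos"],o["eef_rot"],o["time_s"],o["joint_vel"].round(3) if hasattr(o["joint_vel"],"round") else o["joint_vel"])
cv2.imwrite("pics/c1.png",im);pickle.dump(c,open("c1.pkl","wb"))
```

```text
[0.215 0.506 0.205] [-1.5707  0.0009  1.1691] 0.15 [ 0.    -0.001 -0.002  0.    -0.001 -0.   ]
```

View pics/c1.png

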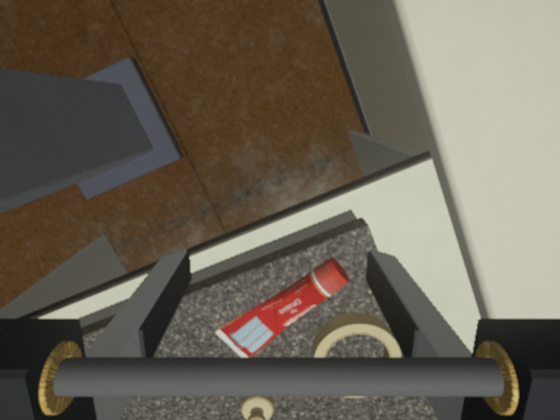

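The call was refused because all three keys are needed. I'm resending it in full.

Emit:
step_arm:
  plan:
    - {"slide": [-0.015, 0, -0.0315], "grip": -1, "spin": 0}
    - {"slide": [-0.015, 0, -0.0315], "grip": -1, "spin": 0}
    - {"slide": [-0.015, 0, -0.0315], "grip": -1, "spin": 0}
    - {"slide": [-0.015, 0, -0.0315], "grip": -1, "spin": 0}
    - {"slide": [-0.015, 0, -0.0315], "grip": -1, "spin": 0}
    - {"slide": [-0.015, 0, -0.0315], "grip": -1, "spin": 0}
    - {"slide": [-0.015, 0, -0.0315], "grip": -1, "spin": 0}
    - {"slide": [-0.015, 0, -0.0315], "grip": -1, "spin": 0}
    - {"slide": [-0.015, 0, -0.0315], "grip": -1, "spin": 0}
    - {"slide": [-0.015, 0, -0.0315], "grip": -1, "spin": 0}
    - {"slide": [-0.015, 0, -0.0315], "grip": -1, "spin": 0}
    - {"slide": [-0.015, 0, -0.0315], "grip": -1, "spin": 0}
    - {"slide": [-0.015, 0, -0.0315], "grip": -1, "spin": 0}
    - {"slide": [-0.015, 0, -0.0315], "grip": -1, "spin": 0}
    - {"slide": [-0.015, 0, -0.0315], "grip": -1, "spin": 0}
    - {"slide": [-0.015, 0, -0.0315], "grip": -1, "spin": 0}
    - {"slide": [-0.015, 0, -0.0315], "grip": -1, "spin": 0}
    - {"slide": [-0.015, 0, -0.0315], "grip": -1, "spin": 0}
    - {"slide": [0, 0, 0], "grip": -1, "spin": 0}

```text
time_s: 1.78
ee_pos: [0.6335, 0.0315, 0.2043]
eef_rot: [-1.57, 0.001, 1.165]
force: [-0.4, -0.4, -0.4]
grip_width: 0.0944
```

Run:
```python
from h import *
import pickle
o=get_obs();c=cams.calibration("wrist");im=cams.camera("wrist")
print(o["ee_pos"],o["eef_rot"],o["time_s"],o["joint_vel"].round(3) if hasattr(o["joint_vel"],"round") else o["joint_vel"])
cv2.imwrite("pics/c2.png",im);pickle.dump(c,open("c2.pkl","wb"))
```

```text
[0.6335 0.0315 0.2043] [-1.5704  0.001   1.1651] 1.7833 [ 0.068 -0.055  0.089  0.013 -0.021  0.067]
```

View pics/c2.png

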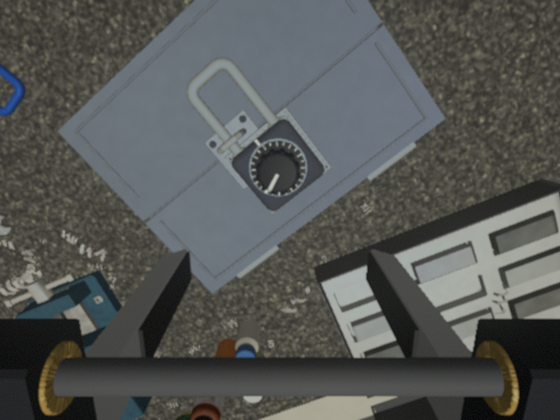

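The wrist view shows the knob centre at about (277,168), the index at about (270,185), the bow at about (218,65), the staple plate at about (232,133) and the shackle-side mark near (258,143). The arm was still settling, so I retake the picture and crop it.

Run:
```python
from h import *
import pickle
o=get_obs();c=cams.calibration("wrist");im=cams.camera("wrist")
print(o["ee_pos"],o["eef_rot"],o["time_s"],np.round(o["joint_vel"],3))
cv2.imwrite("pics/c3.png",im);pickle.dump(c,open("c3.pkl","wb"))
cv2.imwrite("pics/c3c.png",cv2.resize(im[45:225,165:345],None,fx=3.3,fy=3.3,interpolation=cv2.INTER_CUBIC))
cv2.imwrite("pics/a_top2.png",cams.camera("top"))
```

```text
[0.6322 0.0336 0.2043] [-1.5696  0.0007  1.1659] 1.8333 [ 0.052 -0.041  0.053  0.008 -0.005  0.025]
```

View pics/c3c.png

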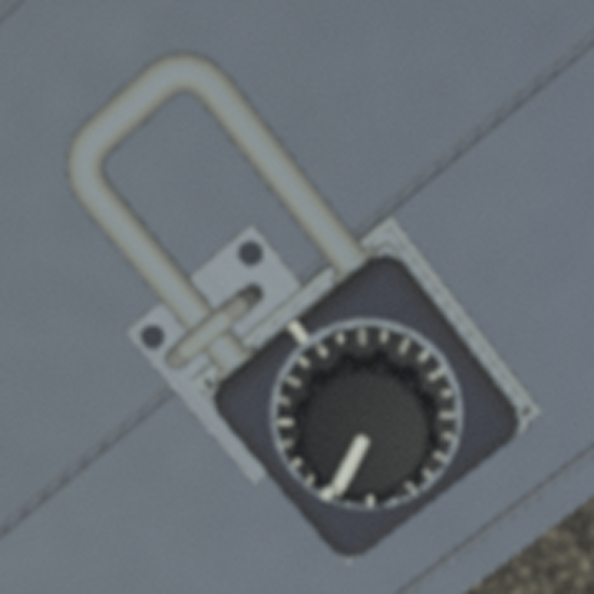

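The crop shows the plate ring centre at (367,413), the index from (363,440) to (330,495), the mark at (298,332), and the bow bar's middle around (130,112). Now I turn these into positions.

Run:
```python
from h import *
import pickle
c=pickle.load(open("c3.pkl","rb"))
f=lambda u,v:((u+.5)/3.3-.5+165,(v+.5)/3.3-.5+45)
P=lambda u,v,z:onplane(c,f(u,v),z)[:2]
ring=P(367,413,.129); print("ring",ring)
i1=P(363,440,.148);i2=P(330,495,.148);print("idx",i1,i2)
m=P(298,332,.127);print("mark",m)
knobtop=P(363,425,.148);print('knobtop',knobtop)
al=P(85,165,.112);ar=P(185,72,.112)
bow=P(132,114,.112);print("bow",bow,al,ar)
# leg centrelines: long (350,258)->(215,85) ; short (225,345)->(85,165)
for a,b in [((345,255),(225,100)),((185,310),(100,200))]:
    d=P(*b,.112)-P(*a,.112);print("leg yaw",np.arctan2(-d[1],-d[0]),P(*a,.112))
d=ring-bow;print("yaw ring-bow",np.arctan2(d[1],d[0]),np.linalg.norm(d))
d=ring-m;print("yaw ring-mark",np.arctan2(d[1],d[0]),np.linalg.norm(d))
for q in [(380,255),(525,415),(350,555),(215,395)]: print("case corner",P(*q,.126))
d=i2-i1;th=np.arctan2(d[1],d[0]);print("index dir",th)
d=i2-ring;print("idx from ring",np.arctan2(d[1],d[0]),np.linalg.norm(d))
g=get_obs();T=c["T"];print("tcp proj",proj(c,g["ee_pos"]))
```

```text
ring [0.5965 0.0485]
idx [0.5982 0.0471] [0.6058 0.0365]
mark [0.5753 0.0418]
knobtop [0.5954 0.0483]
bow [0.5208 0.0268] [0.526  0.0129] [0.5177 0.0407]
leg yaw 0.26294811536198975 [0.5652 0.0566]
leg yaw 0.2322676434441202 [0.5621 0.0193]
yaw ring-bow 0.27971042087051556 0.07873676927518165
yaw ring-mark 0.3056401404169757 0.022210691588209524
case corner [0.5677 0.0639]
case corner [0.6107 0.0794]
case corner [0.6247 0.0322]
case corner [0.5805 0.0199]
index dir -0.9416113968785564
idx from ring -0.9078271051595808 0.01519891997910434
tcp proj [279.0916 262.8883]
```

The lock yaw is about 0.27 and the dial stands about 1.95 to 2.1 rad counter-clockwise, so it should take about 4 clicks. I'll centre over the knob and turn the wrist so that the clockwise turn ends with the jaws along the lock's x.

Emit:
step_arm:
  plan:
    - {"slide": [0, 0, 0.02], "grip": -1, "spin": 0}
    - {"slide": [0, 0, 0.019], "grip": -1, "spin": 0}
    - {"slide": [0, 0, 0], "grip": -1, "spin": -6.8}
    - {"slide": [0, 0, 0], "grip": -1, "spin": -6.8}
    - {"slide": [0, 0, 0], "grip": -1, "spin": -6.8}
    - {"slide": [0, 0, 0], "grip": -1, "spin": -6.8}
    - {"slide": [0, 0, 0], "grip": -1, "spin": -6.8}
    - {"slide": [0, 0, 0], "grip": -1, "spin": -6.8}
    - {"slide": [0, 0, 0], "grip": -1, "spin": -6.8}
    - {"slide": [0, 0, 0], "grip": -1, "spin": -6.8}
    - {"slide": [0, 0, 0], "grip": -1, "spin": -6.8}
    - {"slide": [0, 0, 0], "grip": -1, "spin": -6.8}
    - {"slide": [0, 0, 0], "grip": -1, "spin": 0}
    - {"slide": [0, 0, 0], "grip": -1, "spin": 0}
    - {"slide": [0, 0, 0], "grip": -1, "spin": 0}
    - {"slide": [0, 0, 0], "grip": -1, "spin": 0}

```text
time_s: 3.27
ee_pos: [0.5953, 0.0515, 0.2056]
eef_rot: [-1.571, 0.0, 2.353]
force: [-0.4, 0.6, -0.9]
grip_width: 0.0941
```

Run:
```python
from h import *
import pickle
o=get_obs();c=cams.calibration("wrist");im=cams.camera("wrist")
print(o["ee_pos"],o["eef_rot"],o["time_s"],np.round(o["joint_vel"],3),o["qpos"])
cv2.imwrite("pics/d1.png",im);pickle.dump(c,open("d1.pkl","wb"))
```

```text
[0.5953 0.0515 0.2056] [-1.5709  0.0001  2.3534] 3.2667 [-0.005  0.003 -0.003 -0.    -0.001 -0.015] [ 0.0251  0.4063  1.3778  0.      1.3575 -2.3283]
```

View pics/d1.png

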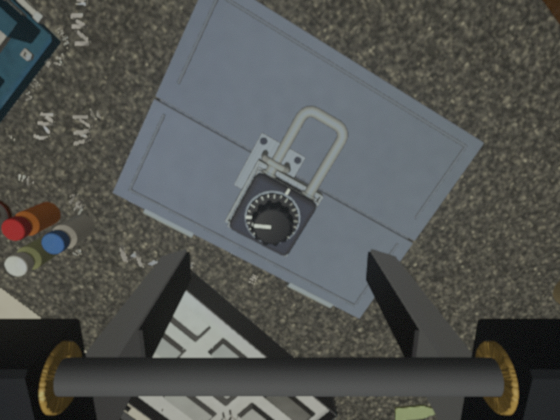

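The knob is now at about (272,223), between the fingers, and the bow at (322,112). I crop for precise points.

Run:
```python
from h import *
im=cv2.imread("pics/d1.png")
cv2.imwrite("pics/d1c.png",cv2.resize(im[95:265,205:365],None,fx=3.5,fy=3.5,interpolation=cv2.INTER_CUBIC))
```

```text
(no output)
```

View pics/d1c.png

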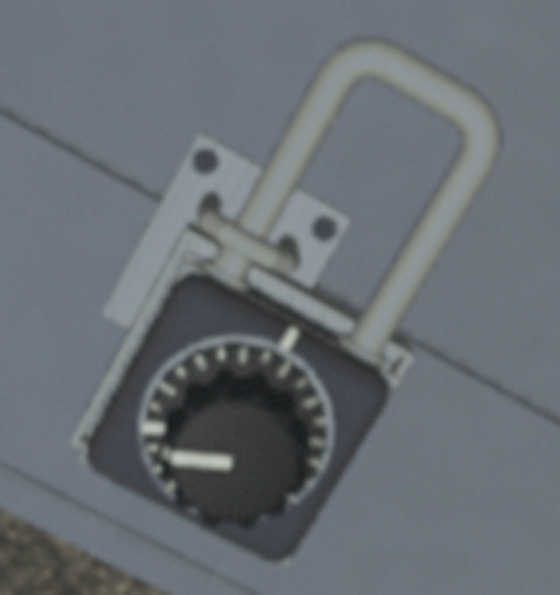

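The crop shows the knob top centre at (239,463), the index from (232,462) to (172,458), the plate ring centre at (237,430), the mark at (290,338) and the bow bar's middle at about (432,88). I triangulate these against the previous view.

Run:
```python
from h import *
import pickle
c=pickle.load(open("c3.pkl","rb"));e=pickle.load(open("d1.pkl","rb"))
f=lambda u,v:((u+.5)/3.3-.5+165,(v+.5)/3.3-.5+45)
g=lambda u,v:((u+.5)/3.5-.5+205,(v+.5)/3.5-.5+95)
def t(n,a,b): 
    X,r=tri([(c,f(*a)),(e,g(*b))]);print(n,X,np.round(r,1).tolist())
t("idx in",(363,440),(232,462)); t("idx out",(330,495),(172,458)); t("mark",(298,332),(290,338)); t("ring",(367,413),(237,430))
t("bow out corner mid",(132,114),(430,92)); t("staple top mid",(215,325),(245,238))
P=lambda u,v,z:onplane(e,g(u,v),z)[:2]
ring=P(237,430,.129);kt=P(239,463,.148);print("ring",ring,"kt",kt)
for z in(.148,):
  d=P(172,458,z)-P(232,462,z);ix=np.arctan2(d[1],d[0]);print("idx dir",ix)
d=P(148,427,.129)-P(164,428,.129);print('tick dir',np.arctan2(d[1],d[0]));d=P(155,428,.129)-ring;print('tick dir2',np.arctan2(d[1],d[0]))
m=P(290,338,.127);d=ring-m;print("mark yaw",np.arctan2(d[1],d[0]))
d=P(283,348,.127)-P(296,327,.127);print("mark line yaw",np.arctan2(d[1],d[0]))
cc=[P(*q,.126) for q in [(180,275),(393,390),(280,565),(85,455)]];print("corners",np.array(cc),np.mean(cc,0))
for a,b in [((375,330),(465,175)),((255,225),(330,85))]:
    d=P(*a,.112)-P(*b,.112);print("leg yaw",np.arctan2(d[1],d[0]),P(*a,.112),P(*b,.112))
d=P(485,100,.112)-P(345,50,.112)
print("bow",P(430,92,.112))
```

```text
idx in [0.5976 0.0473 0.1491] [[-0.1, -0.6], [-0.5, 0.3]]
idx out [0.604  0.0375 0.154 ] [[-0.1, -0.9], [-0.7, 0.5]]
mark [0.5752 0.0419 0.1269] [[-0.0, -0.1], [-0.1, 0.1]]
ring [0.5971 0.0483 0.1261] [[0.0, 0.2], [0.2, -0.1]]
bow out corner mid [0.5208 0.0275 0.116 ] [[-0.2, -0.7], [-0.6, 0.4]]
staple top mid [0.5686 0.023  0.1067] [[0.1, 1.0], [0.8, -0.5]]
ring [0.5965 0.0476] kt [0.5967 0.0487]
idx dir -0.8589127052305247
tick dir -0.8540876021177783
tick dir2 -0.8142175944009911
mark yaw 0.2633504247309775
mark line yaw 0.2439937579933918
corners [[0.5818 0.0167]
 [0.5679 0.0653]
 [0.6126 0.0766]
 [0.624  0.0292]] [0.5966 0.047 ]
leg yaw 0.28582059147963584 [0.563  0.0565] [0.5265 0.0458]
leg yaw 0.28968585588131796 [0.5652 0.0218] [0.5337 0.0124]
bow [0.5201 0.0281]
```

The heights agree with the text: ring at 0.126, index at 0.149. The knob axis is at (0.5966, 0.048), yaw 0.265, and the dial stands at about 2.05 rad, so it needs 4 clicks clockwise. I descend with the jaws half open.

Emit:
step_arm:
  plan:
    - {"slide": [-0.0034, 0.014, 0.0016], "grip": 0, "spin": 0}
    - {"slide": [0, 0.014, 0], "grip": 0, "spin": 0}
    - {"slide": [0, 0.014, 0], "grip": 0, "spin": 0}
    - {"slide": [0, 0.014, 0], "grip": 0, "spin": 0}
    - {"slide": [0, 0.012, 0], "grip": 0, "spin": 0}
    - {"slide": [0, 0, 0], "grip": 0, "spin": 0}
    - {"slide": [0, 0, 0], "grip": 0, "spin": 0}
    - {"slide": [0, 0, 0], "grip": 0, "spin": 0}

```text
time_s: 3.98
ee_pos: [0.5971, 0.0477, 0.1383]
eef_rot: [-1.572, 0.001, 2.355]
force: [0.0, -0.2, -0.1]
grip_width: 0.0476
```

Run:
```python
from h import *
import pickle
o=get_obs();c=cams.calibration("wrist");im=cams.camera("wrist")
print(o["ee_pos"],o["eef_rot"],o["time_s"],np.round(o["joint_vel"],3),o["force"],o["grip_width"])
cv2.imwrite("pics/e1.png",im);pickle.dump(c,open("e1.pkl","wb"))
```

```text
[0.5971 0.0477 0.1383] [-1.5716  0.0008  2.3555] 3.9833 [-0.    -0.007 -0.003  0.    -0.001 -0.001] [ 0.0127 -0.1545 -0.1418] 0.04764400238939371
```

View pics/e1.png

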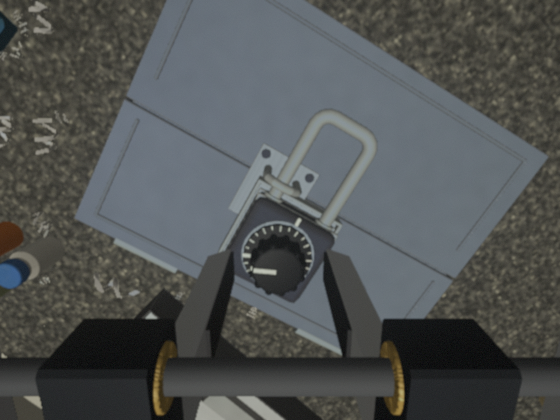

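The knob (278,265) sits midway between the fingertips (220 and 338). I go down the last 6 mm and close.

Emit:
step_arm:
  plan:
    - {"slide": [0, 0.003, 0], "grip": 0, "spin": 0}
    - {"slide": [0, 0.003, 0], "grip": 0, "spin": 0}
    - {"slide": [0, 0, 0], "grip": 0.5, "spin": 0}
    - {"slide": [0, 0, 0], "grip": 1, "spin": 0}
    - {"slide": [0, 0, 0], "grip": 1, "spin": 0}
    - {"slide": [0, 0, 0], "grip": 1, "spin": 0}
    - {"slide": [0, 0, 0], "grip": 1, "spin": 0}
    - {"slide": [0, 0, 0], "grip": 1, "spin": 0}
  force: 25

```text
time_s: 4.7
ee_pos: [0.5967, 0.0476, 0.1316]
eef_rot: [-1.571, 0.0, 2.356]
force: [-0.1, -0.6, 0.5]
grip_width: 0.0284
```

The knob is gripped (28.4 mm). I turn the first two clicks clockwise.

Emit:
step_arm:
  plan:
    - {"slide": [0, 0, 0], "grip": 1, "spin": 5}
    - {"slide": [0, 0, 0], "grip": 1, "spin": 5}
    - {"slide": [0, 0, 0], "grip": 1, "spin": 5}
    - {"slide": [0, 0, 0], "grip": 1, "spin": 5}
    - {"slide": [0, 0, 0], "grip": 1, "spin": 5}
    - {"slide": [0, 0, 0], "grip": 1, "spin": 5}
    - {"slide": [0, 0, 0], "grip": 1, "spin": 0}
    - {"slide": [0, 0, 0], "grip": 1, "spin": 5}
    - {"slide": [0, 0, 0], "grip": 1, "spin": 5}
    - {"slide": [0, 0, 0], "grip": 1, "spin": 5}
    - {"slide": [0, 0, 0], "grip": 1, "spin": 5}
    - {"slide": [0, 0, 0], "grip": 1, "spin": 5}
    - {"slide": [0, 0, 0], "grip": 1, "spin": 5}
    - {"slide": [0, 0, 0], "grip": 1, "spin": 0}
    - {"slide": [0, 0, 0], "grip": 1, "spin": 0}

```text
time_s: 5.95
ee_pos: [0.5969, 0.0474, 0.1316]
eef_rot: [-1.571, 0.0, 1.313]
force: [0.8, -4.0, -0.1]
grip_width: 0.0281
```

Run:
```python
from h import *
import pickle
o=get_obs();c=cams.calibration("wrist");im=cams.camera("wrist")
print(o["ee_pos"],o["eef_rot"],o["time_s"],o["force"],o["moment"],o["grip_width"])
cv2.imwrite("pics/f1.png",im);pickle.dump(c,open("f1.pkl","wb"))
```

```text
[0.5969 0.0474 0.1316] [-1.5714  0.0003  1.3132] 5.95 [ 0.8007 -4.0488 -0.0506] [-0.8921 -0.2594  0.0852] 0.02810500161139362
```

View pics/f1.png

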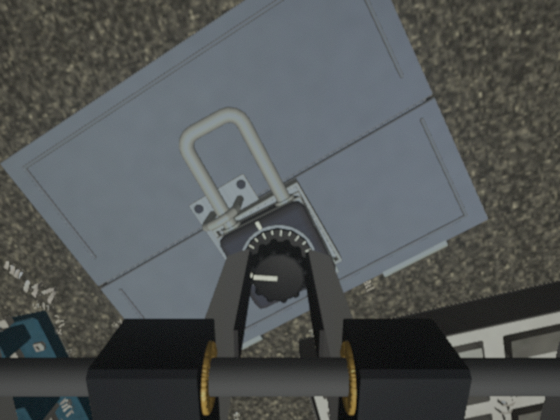

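The index still points to the left in the gripper's frame (262,278), so the dial followed without slipping; the shackle is still shut. Next come the third click and most of the fourth.

Emit:
step_arm:
  plan:
    - {"slide": [0, 0, 0], "grip": 1, "spin": 5}
    - {"slide": [0, 0, 0], "grip": 1, "spin": 5}
    - {"slide": [0, 0, 0], "grip": 1, "spin": 5}
    - {"slide": [0, 0, 0], "grip": 1, "spin": 5}
    - {"slide": [0, 0, 0], "grip": 1, "spin": 5}
    - {"slide": [0, 0, 0], "grip": 1, "spin": 5}
    - {"slide": [0, 0, 0], "grip": 1, "spin": 0}
    - {"slide": [0, 0, 0], "grip": 1, "spin": 5}
    - {"slide": [0, 0, 0], "grip": 1, "spin": 5}
    - {"slide": [0, 0, 0], "grip": 1, "spin": 5}
    - {"slide": [0, 0, 0], "grip": 1, "spin": 5}
    - {"slide": [0, 0, 0], "grip": 1, "spin": 4}
    - {"slide": [0, 0, 0], "grip": 1, "spin": 0}
    - {"slide": [0, 0, 0], "grip": 1, "spin": 0}

```text
time_s: 7.17
ee_pos: [0.597, 0.0477, 0.1317]
eef_rot: [-1.571, -0.001, 0.372]
force: [3.8, -2.4, 2.0]
grip_width: 0.0282
```

Run:
```python
from h import *
import pickle
o=get_obs();c=cams.calibration("wrist");im=cams.camera("wrist")
print(o["ee_pos"],o["eef_rot"],o["time_s"],o["force"],o["moment"],o["grip_width"])
cv2.imwrite("pics/f2.png",im);pickle.dump(c,open("f2.pkl","wb"))
```

```text
[0.597  0.0477 0.1317] [-1.5711 -0.001   0.3717] 7.1667 [ 3.7844 -2.3835  2.0248] [-0.6267 -0.77   -0.1463] 0.028163540596951798
```

View pics/f2.png

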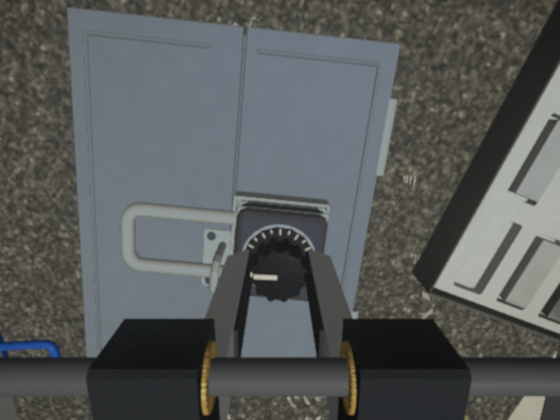

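Run:
```python
from h import *
import pickle
im=cv2.imread("pics/f2.png")
cv2.imwrite("pics/f2c.png",cv2.resize(im[180:310,110:340],None,fx=3.4,fy=3.4,interpolation=cv2.INTER_CUBIC))
c=pickle.load(open("f2.pkl","rb"))
for uv in [(130,238),(144,209),(144,267)]: print(onplane(c,uv,.112))
print(onplane(c,(252,276),.148),onplane(c,(276,278),.148))
```

```text
[0.5144 0.0257 0.112 ]
[0.5173 0.0455 0.112 ]
[0.5268 0.0108 0.112 ]
[0.5847 0.0461 0.148 ] [0.596  0.0494 0.148 ]
```

View pics/f2c.png

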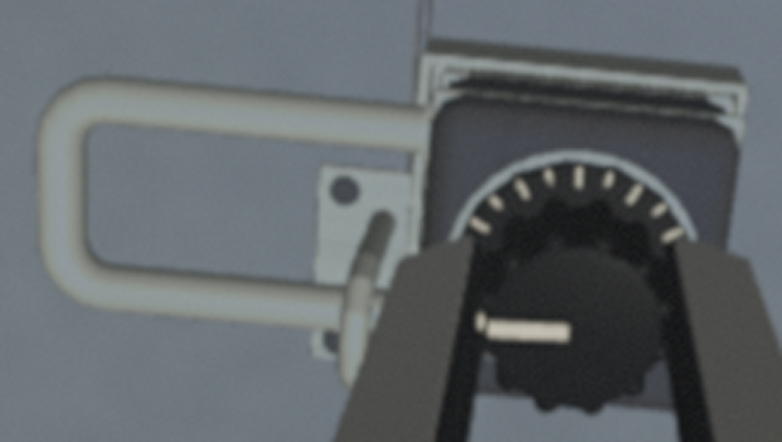

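The index (crop (572,332)→(485,328)) now lies along the shackle direction, and the bow has moved from (0.5205,0.028) to (0.5144,0.0257). That is about 6 mm out, so the lock seems to have given. I release, rise and check with a clear view.

Emit:
step_arm:
  plan:
    - {"slide": [0, 0, 0], "grip": 0, "spin": 0}
    - {"slide": [0, 0, 0], "grip": 0, "spin": 0}
    - {"slide": [0, 0, 0], "grip": 0, "spin": 0}
    - {"slide": [0, -0.02, 0], "grip": 0, "spin": 3}
    - {"slide": [0, -0.02, 0], "grip": 0, "spin": 3}
    - {"slide": [-0.03, -0.02, 0], "grip": 0, "spin": 0}
    - {"slide": [-0.03, 0, 0], "grip": 0, "spin": 0}
    - {"slide": [-0.02, 0, 0], "grip": 0, "spin": 0}
    - {"slide": [0, 0, 0], "grip": 0, "spin": 0}
    - {"slide": [0, 0, 0], "grip": 0, "spin": 0}
    - {"slide": [0, 0, 0], "grip": 0, "spin": 0}

```text
time_s: 8.13
ee_pos: [0.5199, 0.0272, 0.1915]
eef_rot: [-1.571, -0.0, 0.262]
force: [-0.2, -0.5, -0.1]
grip_width: 0.0472
```

Run:
```python
from h import *
import pickle
o=get_obs();c=cams.calibration("wrist");im=cams.camera("wrist")
print(o["ee_pos"],o["eef_rot"],o["time_s"],o["force"],o["moment"],o["grip_width"],np.round(o["joint_vel"],3))
cv2.imwrite("pics/g1.png",im);pickle.dump(c,open("g1.pkl","wb"))
```

```text
[0.5199 0.0272 0.1915] [-1.5706 -0.0001  0.2621] 8.1333 [-0.214  -0.4943 -0.1275] [ 0.0064  0.0482 -0.0496] 0.047150203998806 [ 0.002  0.016 -0.009  0.     0.001  0.004]
```

View pics/g1.png

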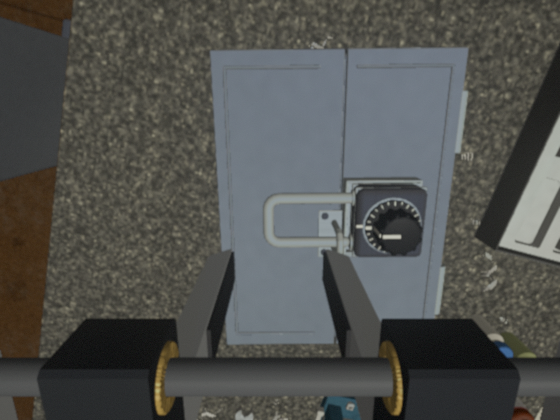

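Run:
```python
from h import *
im=cv2.imread("pics/g1.png")
cv2.imwrite("pics/g1c.png",cv2.resize(im[165:275,250:440],None,fx=4,fy=4,interpolation=cv2.INTER_CUBIC))
```

```text
(no output)
```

View pics/g1c.png

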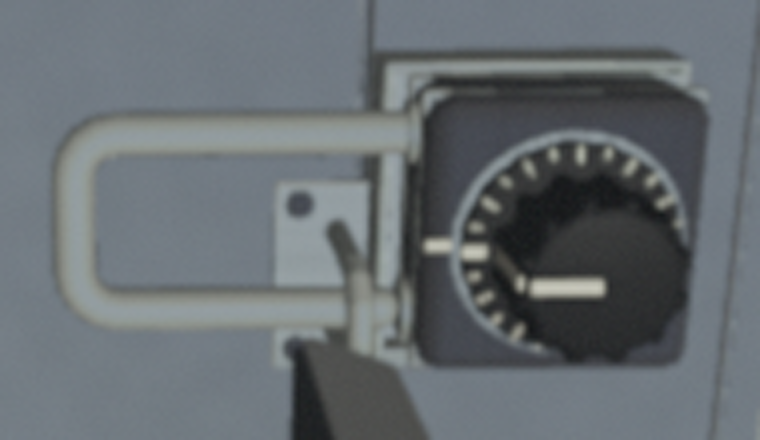

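The crop shows the index tick (475,252) at the mark (437,245), and the bow bar centre at (75,220). I compute the bow's position and how far it is out.

Run:
```python
from h import *
import pickle
c=pickle.load(open("g1.pkl","rb"))
P=lambda u,v,z:onplane(c,((u+.5)/4-.5+250,(v+.5)/4-.5+165),z)[:2]
bow=P(75,220,.112);ring=P(574,246,.129);print("bow",bow,"ring",ring,np.linalg.norm(ring-bow))
a=P(150,132,.112);b=P(380,132,.112);d=b-a;print("long leg yaw",np.arctan2(d[1],d[0]))
a=P(150,306,.112);b=P(340,309,.112);d=b-a;print("short leg yaw",np.arctan2(d[1],d[0]))
t=P(475,252,.129)-ring;m=P(437,245,.126)-ring
print("tick",np.arctan2(t[1],t[0]),"mark",np.arctan2(m[1],m[0]))
d=P(605,288,.148)-P(530,288,.148);print("idx yaw",np.arctan2(d[1],d[0]))
# same with d1
e=pickle.load(open("d1.pkl","rb"));s=cv2.imread("pics/d1.png")
# midbar predicted at shut in d1
```

```text
bow [0.513  0.0272] ring [0.5973 0.0504] 0.08739132004051624
long leg yaw 0.26141792077907244
short leg yaw 0.24453434532177085
tick -2.8160286095013913 mark -2.8446907774852237
idx yaw 0.2613870953879268
```

The shackle is now out by about 7 mm (87.4 mm against 80), and the index is within 0.03 rad of the mark. Now I lower the jaws over the bow's crossbar, with one finger inside the U.

Emit:
step_arm:
  plan:
    - {"slide": [-0.0064, 0.012, 0.0005], "grip": 0.3, "spin": 0}
    - {"slide": [0, 0.012, 0], "grip": 0.3, "spin": 0}
    - {"slide": [0, 0.012, 0], "grip": 0.3, "spin": 0}
    - {"slide": [0, 0.012, 0], "grip": 0.3, "spin": 0}
    - {"slide": [0, 0.012, 0], "grip": 0.3, "spin": 0}
    - {"slide": [0, 0.006, 0], "grip": 0.3, "spin": 0}
    - {"slide": [0, 0, 0], "grip": 0.3, "spin": 0}
    - {"slide": [0, 0, 0], "grip": 0.3, "spin": 0}

```text
time_s: 8.85
ee_pos: [0.5134, 0.0259, 0.1254]
eef_rot: [-1.571, 0.001, 0.262]
force: [-0.4, 0.2, -0.5]
grip_width: 0.0329
```

Run:
```python
from h import *
import pickle
o=get_obs();c=cams.calibration("wrist");im=cams.camera("wrist")
print(o["ee_pos"],o["eef_rot"],o["time_s"],o["force"],o["grip_width"],np.round(o["joint_vel"],3))
cv2.imwrite("pics/g2.png",im);pickle.dump(c,open("g2.pkl","wb"))
print(proj(c,o["ee_pos"]))
```

```text
[0.5134 0.0259 0.1254] [-1.5706  0.0006  0.2617] 8.85 [-0.4082  0.18   -0.4781] 0.032878805887994286 [-0.001 -0.017 -0.006  0.001  0.003 -0.001]
[276.9888 267.5996]
```

View pics/g2.png

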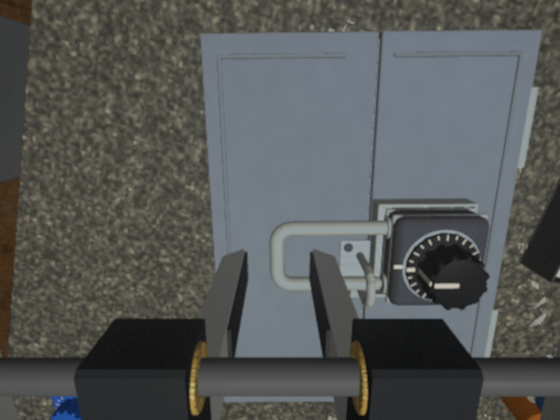

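Run:
```python
from h import *
import pickle
c=pickle.load(open("g2.pkl","rb"))
b=onplane(c,(279,257),.112);print(b)
y=.2617
t=np.array([.5134,.0259]);d=b[:2]-t
print("tool x,z",d@[np.cos(y),np.sin(y)],d@[-np.sin(y),np.cos(y)])
im=cv2.imread("pics/g2.png");cv2.imwrite("pics/g2c.png",cv2.resize(im[200:320,190:400],None,fx=3.6,fy=3.6,interpolation=cv2.INTER_CUBIC))
```

```text
[0.5144 0.0265 0.112 ]
tool x,z 0.0011105927387364066 0.0003683922391313374
```

View pics/g2c.png

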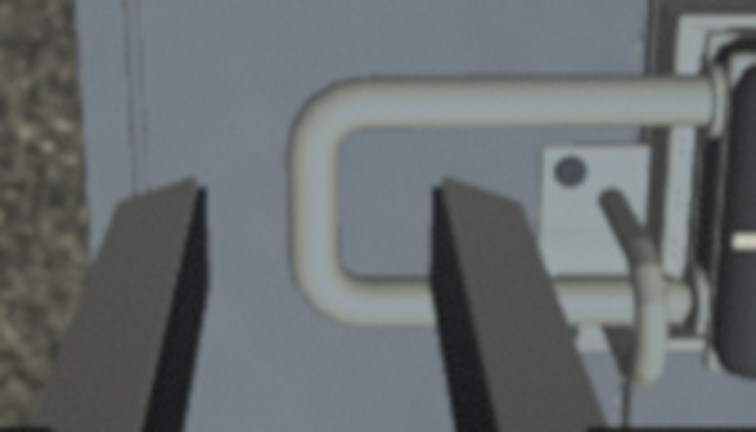

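The bar is centred between the fingers, with an error of 1 mm. I descend to z≈0.098, close gently, and keep still.

Emit:
step_arm:
  plan:
    - {"slide": [0.001, 0.01, 0.0003], "grip": 0.3, "spin": 0}
    - {"slide": [0, 0.01, 0], "grip": 0.3, "spin": 0}
    - {"slide": [0, 0.007, 0], "grip": 0.3, "spin": 0}
    - {"slide": [0, 0, 0], "grip": 0.3, "spin": 0}
    - {"slide": [0, 0, 0], "grip": 0.7, "spin": 0}
    - {"slide": [0, 0, 0], "grip": 1, "spin": 0}
    - {"slide": [0, 0, 0], "grip": 1, "spin": 0}
    - {"slide": [0, 0, 0], "grip": 1, "spin": 0}
    - {"slide": [0, 0, 0], "grip": 1, "spin": 0}
    - {"slide": [0, 0, 0], "grip": 1, "spin": 0}
  force: 20

```text
time_s: 9.73
ee_pos: [0.5139, 0.0263, 0.0987]
eef_rot: [-1.571, 0.0, 0.261]
force: [-3.1, -0.6, 2.9]
grip_width: 0.0074
```

The bar is gripped (7.4 mm). I pull straight along the lock's -x in small steps, 12 mm first.

Emit:
step_arm:
  plan:
    - {"slide": [-0.002, 0, 0], "grip": 1, "spin": 0}
    - {"slide": [-0.002, 0, 0], "grip": 1, "spin": 0}
    - {"slide": [-0.002, 0, 0], "grip": 1, "spin": 0}
    - {"slide": [-0.002, 0, 0], "grip": 1, "spin": 0}
    - {"slide": [-0.002, 0, 0], "grip": 1, "spin": 0}
    - {"slide": [-0.002, 0, 0], "grip": 1, "spin": 0}
    - {"slide": [0, 0, 0], "grip": 1, "spin": 0}
    - {"slide": [0, 0, 0], "grip": 1, "spin": 0}

```text
time_s: 10.4
ee_pos: [0.502, 0.0232, 0.0984]
eef_rot: [-1.571, 0.001, 0.261]
force: [-2.8, -0.2, 1.3]
grip_width: 0.0076
```

Run:
```python
from h import *
import pickle
o=get_obs();c=cams.calibration("wrist");im=cams.camera("wrist")
print(o["ee_pos"],o["eef_rot"],o["time_s"],o["force"],o["grip_width"])
cv2.imwrite("pics/i1.png",im);pickle.dump(c,open("i1.pkl","wb"))
```

```text
[0.502  0.0232 0.0984] [-1.5707  0.001   0.2614] 10.4 [-2.7535 -0.2443  1.2905] 0.007584805885132235
```

View pics/i1.png

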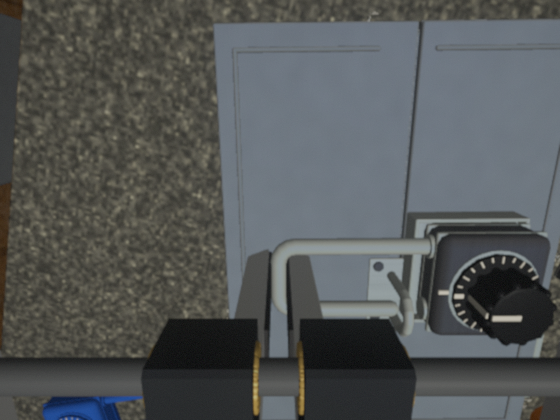

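The shackle is sliding freely: the short leg's end is now at about (395,310), just at the staple, and the case is still in its tray. I continue towards the stop in 1 mm steps, watching the force.

Emit:
step_arm:
  plan:
    - {"slide": [-0.001, 0, 0], "grip": 1, "spin": 0}
    - {"slide": [-0.001, 0, 0], "grip": 1, "spin": 0}
    - {"slide": [-0.001, 0, 0], "grip": 1, "spin": 0}
    - {"slide": [0, 0, 0], "grip": 1, "spin": 0}
    - {"slide": [0, 0, 0], "grip": 1, "spin": 0}

```text
time_s: 10.87
ee_pos: [0.4995, 0.0225, 0.0984]
eef_rot: [-1.571, 0.0, 0.261]
force: [0.4, 0.2, 0.3]
grip_width: 0.0071
```

Emit:
step_arm:
  plan:
    - {"slide": [-0.001, 0, 0], "grip": 1, "spin": 0}
    - {"slide": [0, 0, 0], "grip": 1, "spin": 0}
    - {"slide": [0, 0, 0], "grip": 1, "spin": 0}

```text
time_s: 11.12
ee_pos: [0.4985, 0.0222, 0.0985]
eef_rot: [-1.571, 0.0, 0.261]
force: [-0.0, 0.7, 1.3]
grip_width: 0.0068
```

Emit:
step_arm:
  plan:
    - {"slide": [-0.001, 0, 0], "grip": 1, "spin": 0}
    - {"slide": [0, 0, 0], "grip": 1, "spin": 0}
    - {"slide": [0, 0, 0], "grip": 1, "spin": 0}

```text
time_s: 11.37
ee_pos: [0.4975, 0.022, 0.0985]
eef_rot: [-1.571, 0.0, 0.261]
force: [0.7, -0.0, 0.8]
grip_width: 0.0071
```

Emit:
step_arm:
  plan:
    - {"slide": [-0.001, 0, 0], "grip": 1, "spin": 0}
    - {"slide": [0, 0, 0], "grip": 1, "spin": 0}
    - {"slide": [0, 0, 0], "grip": 1, "spin": 0}

```text
time_s: 11.62
ee_pos: [0.4966, 0.0217, 0.0984]
eef_rot: [-1.571, 0.0, 0.261]
force: [0.7, 0.8, 0.5]
grip_width: 0.0073
```

Run:
```python
from h import *
import pickle
o=get_obs();c=cams.calibration("wrist");im=cams.camera("wrist")
print(o["ee_pos"],o["time_s"],o["force"],o["moment"],o["grip_width"])
cv2.imwrite("pics/i2.png",im);pickle.dump(c,open("i2.pkl","wb"))
cv2.imwrite("pics/i2c.png",cv2.resize(im[200:380,240:560],None,fx=2.5,fy=2.5,interpolation=cv2.INTER_CUBIC))
```

```text
[0.4966 0.0217 0.0984] 11.6167 [0.7227 0.7918 0.4742] [-0.0012 -0.1169  0.039 ] 0.007312665089078478
```

View pics/i2c.png

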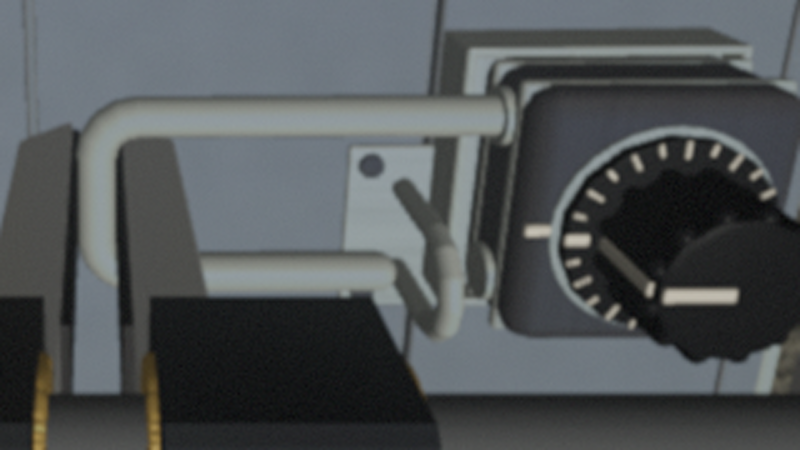

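The short leg's end (395,270 in the crop) has left the staple (450,280). I continue gently to the stop.

Emit:
step_arm:
  plan:
    - {"slide": [-0.001, 0, 0], "grip": 1, "spin": 0}
    - {"slide": [0, 0, 0], "grip": 1, "spin": 0}
    - {"slide": [0, 0, 0], "grip": 1, "spin": 0}

```text
time_s: 11.92
ee_pos: [0.4956, 0.0214, 0.0985]
eef_rot: [-1.571, -0.0, 0.261]
force: [0.4, 0.4, 0.3]
grip_width: 0.0075
```

Emit:
step_arm:
  plan:
    - {"slide": [-0.0007, 0, 0], "grip": 1, "spin": 0}
    - {"slide": [0, 0, 0], "grip": 1, "spin": 0}
    - {"slide": [0, 0, 0], "grip": 1, "spin": 0}

```text
time_s: 12.17
ee_pos: [0.4949, 0.0213, 0.0985]
eef_rot: [-1.571, 0.0, 0.261]
force: [0.4, 1.3, 0.3]
grip_width: 0.0073
```

Emit:
step_arm:
  plan:
    - {"slide": [-0.0007, 0, 0], "grip": 1, "spin": 0}
    - {"slide": [0, 0, 0], "grip": 1, "spin": 0}
    - {"slide": [0, 0, 0], "grip": 1, "spin": 0}

```text
time_s: 12.42
ee_pos: [0.4943, 0.0211, 0.0985]
eef_rot: [-1.571, 0.0, 0.261]
force: [0.8, -0.2, -0.3]
grip_width: 0.007
```

Run:
```python
from h import *
import pickle
o=get_obs();c=cams.calibration("wrist");im=cams.camera("wrist")
print(o["ee_pos"],o["time_s"],o["force"],o["moment"],o["grip_width"],proj(c,[.4949,.0213,.112]))
cv2.imwrite("pics/i3.png",im);pickle.dump(c,open("i3.pkl","wb"))
cv2.imwrite("pics/i3c.png",cv2.resize(im[200:380,240:560],None,fx=2.5,fy=2.5,interpolation=cv2.INTER_CUBIC))
```

```text
[0.4943 0.0211 0.0985] 12.4167 [ 0.8    -0.2366 -0.328 ] [ 0.016  -0.2216  0.0338] 0.007021356243146643 [278.2787 279.1621]
```

View pics/i3c.png

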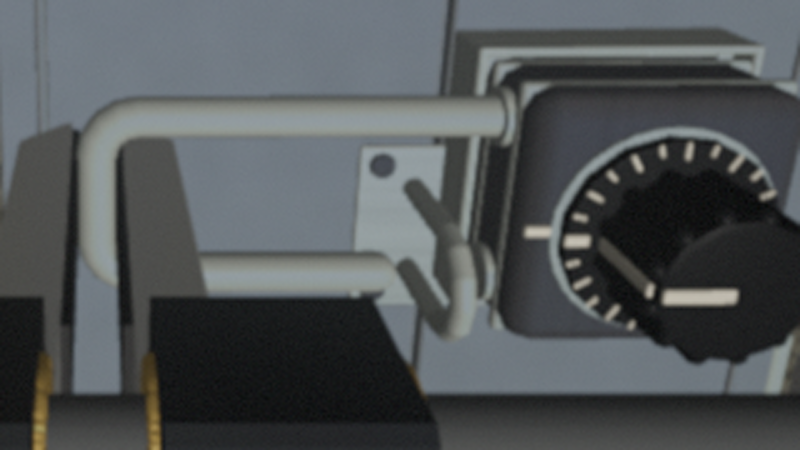

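Between the two pictures the shackle-to-case picture is unchanged (bow at 100, mark at 537) while the staple moved, so the shackle seems to be at its stop and the case now only takes up tray play. I check the distance numerically.

```bash
python3 - <<'E'
from h import *
import pickle
for n,tcp in (("i1",(.502,.0232)),("i2",(.4966,.0217)),("i3",(.4943,.0211))):
    c=pickle.load(open(n+".pkl","rb"))
    im=cv2.imread(f"pics/{n}.png")
    if n=="i1":mark=(443,293);bow=(279,280)
    else: 
        q=(537,232) if n=="i3" else (537,231); mark=((q[0]+.5)/2.5-.5+240,(q[1]+.5)/2.5-.5+200)
        bow=((98.5+.5)/2.5-.5+240,(180.5)/2.5-.5+200)
    m=onplane(c,mark,.126)[:2];b=onplane(c,bow,.112)[:2]
    ux=np.array([np.cos(.262),np.sin(.262)])
    print(n,"mark",m,"bow",b,"bow-mark along x",(m-b)@ux,"tcp-mark",(m-np.array(tcp))@ux)
# reference from g1 (7.4out)
c=pickle.load(open("g1.pkl","rb"))
P=lambda u,v,z:onplane(c,((u+.5)/4-.5+250,(v+.5)/4-.5+165),z)[:2]
print("g1",(P(437,245,.126)-P(75,220,.112))@ux)
E
python3 - <<'E'
import cv2,numpy as np
a=cv2.imread("pics/i3.png")[200:340,380:560]
b=cv2.imread("pics/i2.png")[200:340,380:560]
cv2.imwrite("pics/i3d.png",np.vstack([cv2.resize(x,None,fx=2.1*1.9,fy=2.1,interpolation=cv2.INTER_CUBIC) for x in(b,a)]))
E
```

```text
i1 mark [0.5762 0.0431] bow [0.5031 0.0231] bow-mark along x 0.07572955165955621 tcp-mark 0.0767828211736313
i2 mark [0.5758 0.0434] bow [0.4966 0.026 ] bow-mark along x 0.08100477022538824 tcp-mark 0.08207042415057969
i3 mark [0.5735 0.0426] bow [0.4942 0.0253] bow-mark along x 0.08102541358305838 tcp-mark 0.08206849814520978
g1 0.06420280597316748
```

View pics/i3d.png

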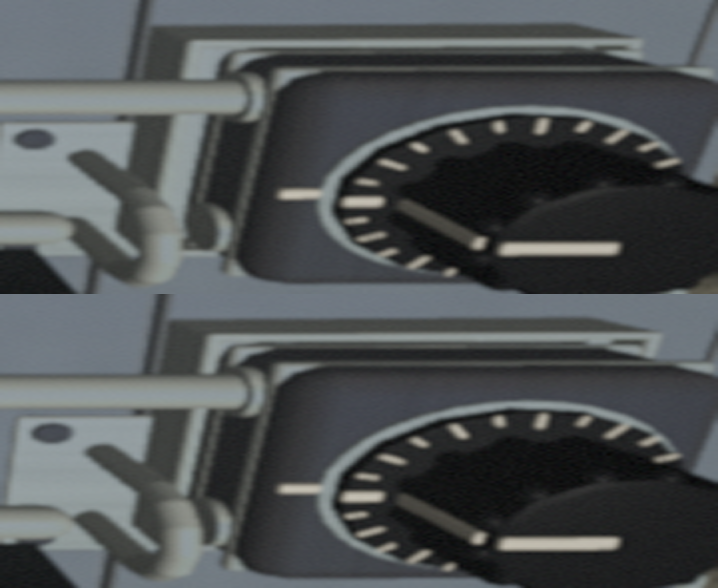

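Bow to mark went from 56.5–57.7 mm shut to 81.0 mm, so about 24 mm out, which is the stop. The case has only taken up tray play. One small confirming tug follows.

Emit:
step_arm:
  plan:
    - {"slide": [-0.0006, 0, 0], "grip": 1, "spin": 0}
    - {"slide": [0, 0, 0], "grip": 1, "spin": 0}
    - {"slide": [0, 0, 0], "grip": 1, "spin": 0}

```text
time_s: 12.72
ee_pos: [0.494, 0.0209, 0.0986]
eef_rot: [-1.571, -0.001, 0.261]
force: [4.0, 0.6, -0.0]
grip_width: 0.0072
```

The force rose to 4 N and the TCP stopped, so the shackle is at its stop and the case against the lip. I relax, open, rise and go back above the knob.

Emit:
step_arm:
  plan:
    - {"slide": [0.0006, 0, 0], "grip": 1, "spin": 0}
    - {"slide": [0, 0, 0], "grip": 0.4, "spin": 0}
    - {"slide": [0, 0, 0], "grip": 0.4, "spin": 0}
    - {"slide": [0, 0, 0], "grip": 0.4, "spin": 0}
    - {"slide": [0, -0.02, 0], "grip": 0.4, "spin": 0}
    - {"slide": [0, -0.02, 0], "grip": 0.3, "spin": 0}
    - {"slide": [0, -0.02, 0], "grip": 0, "spin": 0}
    - {"slide": [0, -0.02, 0], "grip": 0, "spin": 0}
    - {"slide": [0.03, 0, 0], "grip": 0, "spin": 0}
    - {"slide": [0.03, 0, 0], "grip": 0, "spin": 0}
    - {"slide": [0.03, 0, 0], "grip": 0, "spin": 0}
    - {"slide": [0.014, 0, 0], "grip": 0, "spin": 0}
    - {"slide": [0, 0, 0], "grip": 0, "spin": 0}
    - {"slide": [0, 0, 0], "grip": 0, "spin": 0}
    - {"slide": [0, 0, 0], "grip": 0, "spin": 0}

```text
time_s: 13.97
ee_pos: [0.594, 0.0478, 0.1782]
eef_rot: [-1.571, 0.001, 0.261]
force: [-0.0, -0.4, 0.8]
grip_width: 0.0471
```

Run:
```python
from h import *
import pickle
o=get_obs();c=cams.calibration("wrist");im=cams.camera("wrist")
print(o["ee_pos"],o["eef_rot"],o["time_s"],o["force"],o["grip_width"],np.round(o["joint_vel"],3))
cv2.imwrite("pics/j1.png",im);pickle.dump(c,open("j1.pkl","wb"))
```

```text
[0.594  0.0478 0.1782] [-1.5707  0.0008  0.2614] 13.9667 [-0.0392 -0.4045  0.8004] 0.04709681706804514 [-0.003 -0.014  0.005  0.001  0.    -0.001]
```

View pics/j1.png

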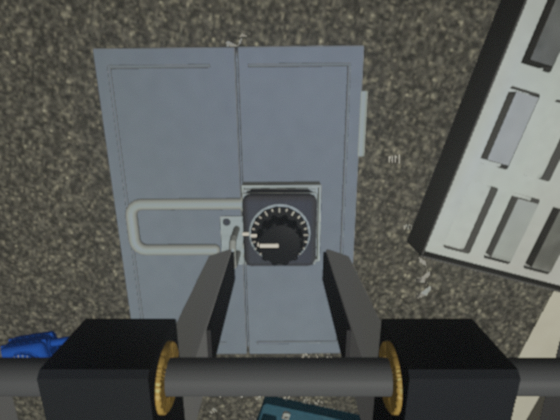

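The view shows the shackle open, with the bow at (135,225), the short leg's end at about (220,248) short of the staple at (234,242), and the case in its tray. I measure the knob.

Run:
```python
from h import *
im=cv2.imread("pics/j1.png")
cv2.imwrite("pics/j1c.png",cv2.resize(im[180:280,115:335],None,fx=3.6,fy=3.6,interpolation=cv2.INTER_CUBIC))
```

```text
(no output)
```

View pics/j1c.png

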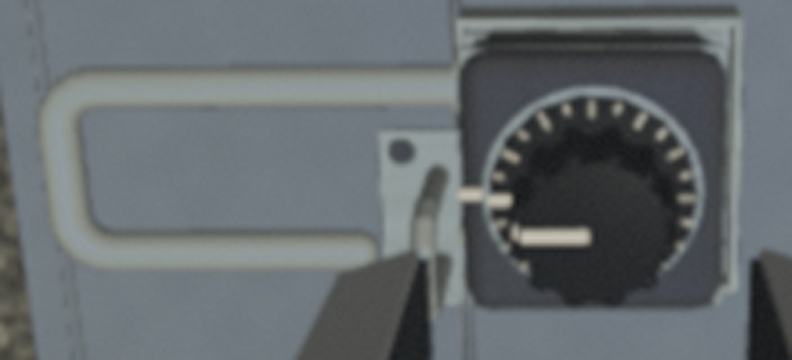

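Run:
```python
from h import *
import pickle
c=pickle.load(open("j1.pkl","rb"))
P=lambda u,v,z:onplane(c,((u+.5)/3.6-.5+115,(v+.5)/3.6-.5+180),z)[:2]
y=.2614;ux=np.array([np.cos(y),np.sin(y)]);uz=np.array([-np.sin(y),np.cos(y)])
t=np.array([.594,.0478])
for n,p in (("ring",P(593,195,.129)),("kt",P(592,237,.148))): print(n,p,(p-t)@ux,(p-t)@uz)
b=P(62,166,.112);r=P(593,195,.129);print("bow-ring",(r-b)@ux)
```

```text
ring [0.5949 0.0495] 0.0013615422260045793 0.0014440682928883932
kt [0.5949 0.0488] 0.001147232652274066 0.0006905477574505925
bow-ring 0.10435373727681257
```

Bow to knob axis measures 104.4 mm, so the shackle is fully out at 24 mm. I descend on the knob and grip it with the jaws along the lock's x.

Emit:
step_arm:
  plan:
    - {"slide": [0.001, 0.012, 0.0008], "grip": 0.1, "spin": 0}
    - {"slide": [0, 0.012, 0], "grip": 0.1, "spin": 0}
    - {"slide": [0, 0.012, 0], "grip": 0.1, "spin": 0}
    - {"slide": [0, 0.006, 0], "grip": 0.1, "spin": 0}
    - {"slide": [0, 0.0045, 0], "grip": 0.1, "spin": 0}
    - {"slide": [0, 0, 0], "grip": 0.1, "spin": 0}
    - {"slide": [0, 0, 0], "grip": 0.5, "spin": 0}
    - {"slide": [0, 0, 0], "grip": 1, "spin": 0}
    - {"slide": [0, 0, 0], "grip": 1, "spin": 0}
    - {"slide": [0, 0, 0], "grip": 1, "spin": 0}
    - {"slide": [0, 0, 0], "grip": 1, "spin": 0}
    - {"slide": [0, 0, 0], "grip": 1, "spin": 0}
  force: 45

```text
time_s: 15.02
ee_pos: [0.5957, 0.049, 0.1324]
eef_rot: [-1.571, -0.001, 0.261]
force: [-0.8, -0.2, 2.7]
grip_width: 0.0276
```

The knob is gripped (27.6 mm). I lift slowly straight up by 30 mm and check.

Emit:
step_arm:
  plan:
    - {"slide": [0, -0.002, 0], "grip": 1, "spin": 0}
    - {"slide": [0, -0.004, 0], "grip": 1, "spin": 0}
    - {"slide": [0, -0.004, 0], "grip": 1, "spin": 0}
    - {"slide": [0, -0.005, 0], "grip": 1, "spin": 0}
    - {"slide": [0, -0.005, 0], "grip": 1, "spin": 0}
    - {"slide": [0, -0.005, 0], "grip": 1, "spin": 0}
    - {"slide": [0, -0.005, 0], "grip": 1, "spin": 0}
    - {"slide": [0, 0, 0], "grip": 1, "spin": 0}
    - {"slide": [0, 0, 0], "grip": 1, "spin": 0}

```text
time_s: 15.77
ee_pos: [0.5956, 0.049, 0.1622]
eef_rot: [-1.571, -0.0, 0.261]
force: [-0.1, 0.6, -4.6]
grip_width: 0.0281
```

Run:
```python
from h import *
o=get_obs();im=cams.camera("wrist")
print(o["ee_pos"],o["time_s"],o["force"],o["moment"],o["grip_width"])
cv2.imwrite("pics/k1.png",im)
```

```text
[0.5956 0.049  0.1622] 15.7667 [-0.147   0.6178 -4.6414] [-0.0885 -0.0131  0.0189] 0.028057062892991477
```

View pics/k1.png

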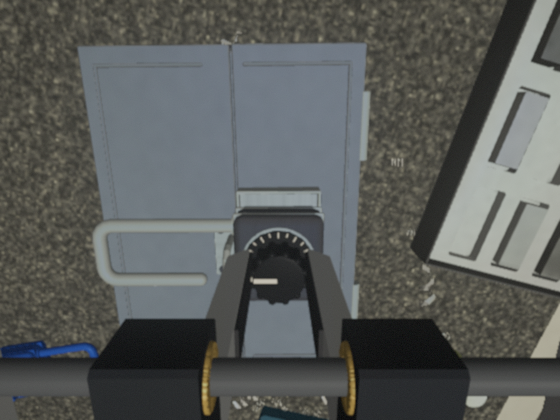

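The lock hangs level in the gripper with its shackle open, the tray is empty below it, and the load is about 4 N. I raise it another 110 mm and hold.

Emit:
step_arm:
  plan:
    - {"slide": [0, -0.005, 0], "grip": 1, "spin": 0}
    - {"slide": [0, -0.01, 0], "grip": 1, "spin": 0}
    - {"slide": [0, -0.01, 0], "grip": 1, "spin": 0}
    - {"slide": [0, -0.01, 0], "grip": 1, "spin": 0}
    - {"slide": [0, -0.01, 0], "grip": 1, "spin": 0}
    - {"slide": [0, -0.01, 0], "grip": 1, "spin": 0}
    - {"slide": [0, -0.01, 0], "grip": 1, "spin": 0}
    - {"slide": [0, -0.01, 0], "grip": 1, "spin": 0}
    - {"slide": [0, -0.01, 0], "grip": 1, "spin": 0}
    - {"slide": [0, -0.01, 0], "grip": 1, "spin": 0}
    - {"slide": [0, -0.01, 0], "grip": 1, "spin": 0}
    - {"slide": [0, -0.005, 0], "grip": 1, "spin": 0}
    - {"slide": [0, 0, 0], "grip": 1, "spin": 0}
    - {"slide": [0, 0, 0], "grip": 1, "spin": 0}
    - {"slide": [0, 0, 0], "grip": 1, "spin": 0}
    - {"slide": [0, 0, 0], "grip": 1, "spin": 0}
    - {"slide": [0, 0, 0], "grip": 1, "spin": 0}
    - {"slide": [0, 0, 0], "grip": 1, "spin": 0}

```text
time_s: 17.32
ee_pos: [0.5955, 0.049, 0.2716]
eef_rot: [-1.571, 0.001, 0.261]
force: [-0.1, -0.9, -2.8]
grip_width: 0.0279
```

Run:
```python
from h import *
o=get_obs();im=cams.camera("wrist");s=cams.camera("side")
print(o["ee_pos"],o["time_s"],o["force"],o["moment"],o["grip_width"],np.round(o["joint_vel"],3))
a=cv2.imread("pics/k1.png")
cv2.imwrite("pics/l1.png",np.hstack([im[150:330,80:360],a[150:330,80:360]]))
cv2.imwrite("pics/l2.png",np.vstack([cv2.resize(s[100:260,180:400],None,fx=3.6,fy=3.6)]))
```

```text
[0.5955 0.049  0.2716] 17.3167 [-0.1105 -0.8723 -2.8351] [-0.0576 -0.055   0.0023] 0.027948929453054557 [-0.002 -0.002 -0.    -0.     0.001  0.   ]
```

View pics/l1.png

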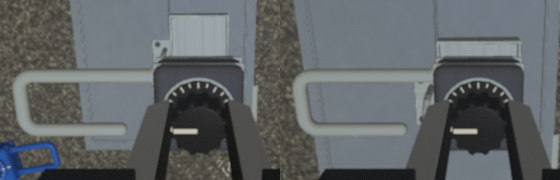

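View pics/l2.png

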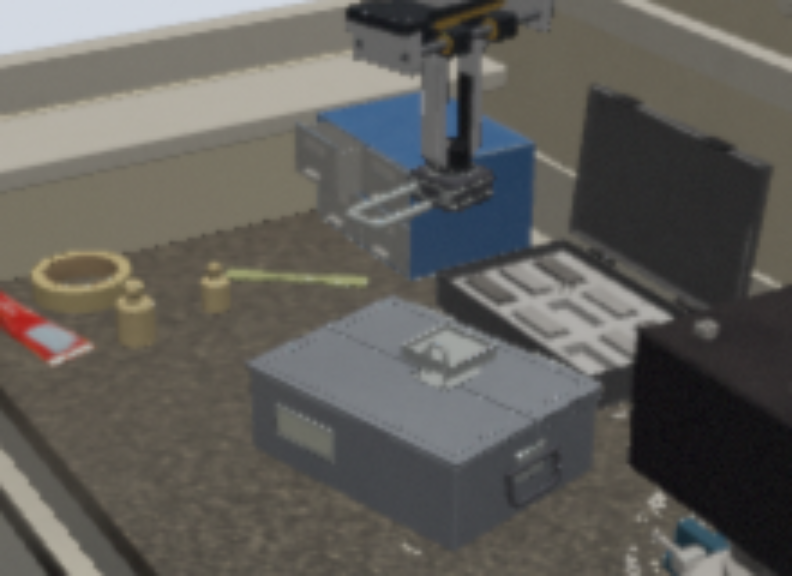

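The pictures show the lock held about 140 mm above the lid, unchanged in the grip between the two wrist views, with the shackle open (short leg's end free at (125,130)). The tray is empty, and the weights and the blue lock stand where they were. I hand in.

Run:
```python
from station import hand_in
print(hand_in())
```

```text
the job is handed in; nothing more can be done
None
```

The padlock is open and held still in the gripper about 140 mm above the lid. I handed the job in at about 17 s of the 61 s allowed.

- **Dial:** I turned the knob about four clicks clockwise. The index came within about 0.03 rad of the mark, and the shackle jumped out about 7 mm.
- **Shackle:** I pulled the bow straight out until it stopped, with about 24 mm measured from the pictures. A small last tug gave only 4 N and no more travel, and the short leg was seen clear of the staple.
- **Lift:** I gripped the knob with the jaws along the lock's length and lifted straight up. In the last pictures the lock had not moved in the grip, the shackle was open and the tray was empty.
- **Surroundings:** The two weights and the blue look-alike looked untouched. I did not take a final top view, so the spanner and marker were not re-checked; the arm never went near them.
- **What disagreed:** One move call was refused for missing keys, before anything had moved. Near the end of the pull the case slid about 2.3 mm inside its tray, which I took for the tray's play. Position readings from different views differed by up to 2 to 3 mm.

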